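Inspect a brooch with a penlight while it turns on the engraver's turntable

TASK

Take the penlight out of its wooden stand and set the steel turntable coasting by itself (push its finger knob), either way round, at about a turn in five seconds (never faster than a turn in two and a half seconds). While it coasts freely and still makes at least a turn in 12 seconds, keep the penlight upright with its lens end right above the stone of the brooch, some 25 mm over it, and go round with it for six seconds without touching the turntable. Then put the penlight back into its stand, all the way down, and leave it there; knock nothing else about.

Things in the scene. Friction and masses are not known exactly. Their poses are not given: they have to be found in the camera images.
- turntable: Engraver's turntable, fixed to the bench. Origin on its axis at bench level; the axis is vertical. On its dark foot (150 mm across, 34 mm high) runs a round steel disc, 210 mm across, 36 to 50 mm above the bench, on a good bearing: with all on it about 1.3 kg and 0.0072 kg m2 nominal (both 30 % less to 30 % more).
- disc (a joint): Turning angle of the disc in rad, unlimited both ways, growing counter-clockwise seen from above. At value a, with the turntable's base yaw b, the brooch lies in direction a + b from the axis and the finger knob straight across from it. Drag torque of the bearing about 0.0002 N m plus 0.0002 N m per rad/s.
- brooch (a point): Top of the green stone of the brooch, at the centre of the brooch; 70 mm from the axis, 75 mm above the bench. The brooch is a round brass disc 36 mm across on a wooden puck 44 mm across, fixed on the disc.
- knob (a point): Top centre of the finger knob: a black upright cylinder, 16 mm in diameter, that rises 45 mm from the disc (50 to 95 mm above the bench), 88 mm from the axis, straight across from the brooch, fixed on the disc. Pushing it sideways turns the disc.
- penlight: Slim aluminium penlight, loose, about 60 g, 16 mm in diameter and 144 mm long. Origin at the centre of its flat lens end (13 mm wide, tapering over the first 10 mm); its z axis runs along the barrel to the tail. It stands lens down in the stand, its lens end 20 mm and its tail 164 mm above the bench.
- lens (a point): Centre of the lens end of the penlight (same point as its origin).
- stand: Wooden block 70 x 70 x 60 mm high, fixed to the bench, with one upright round hole in the middle of its top, 23 mm wide and 40 mm deep, with a 3 mm chamfer. Origin at the centre of its underside.
- stand_hole0 (a point): Centre of the mouth of the stand's hole, 60 mm above the bench.
- benchblock: Bystander: square steel bench block 70 x 70 x 28 mm with a round rubber pad on top, 40 mm high in all, fixed.
- bowl: Bystander: white bowl, 76 mm across, 32 mm high, loose. Origin at the centre of its underside.
- jar: Bystander: amber jar with white cap, 48 mm across, 55 mm high, loose. Origin at the centre of its underside.
- mandrel: Bystander: small upright steel ring mandrel, 40 mm across its collar, 110 mm high, loose. Origin at the centre of its underside.
- sizer: Bystander: brass ring 52 mm across, 12 mm high, lying loose. Origin at the centre of its underside.
- hammer: Bystander: hammer 210 mm long, lying loose. Origin at its underside, near the middle.
Not all that is in view belongs to the job. Of the things that look like the stand, take the one that is farthest from the robot's base at the start.

How it is judged:
By the outcome, as a careful person would: the job done as asked, in the order asked, and still so for the second after the job is handed in, with the robot touching nothing.
It also fails if it takes over 64 s, if anything falls off the work surface, if the arm or the gripper's body presses on something with over 40 N, if the wrist force passes 120 N, or if a joint passes its speed limit or range.

ROBOT

A 6-joint arm with a two-finger parallel gripper is mounted at the origin on the work surface. World frame = base frame: x ahead of the robot, y to its left, z up, the work surface at z = 0. Lengths are in mm, angles in rad, forces in N, time in s.
With the tool pointing down it reaches from about 275 to 750 mm from the base axis. Payload 10.2 kg.
Tool frame: the origin (TCP) lies at the very end of the fingers, on their centre line; the grasp point (between the pads) lies 19 mm behind it (bot.hold_point_z is the distance from the TCP to the grasp point, in mm); z points along the fingers, y is the line along which they close (so a half turn about z gives the same grasp; the last joint's range is limited). The gripper opens to 85 mm and grips with 20 to 120 N. Pads are 22 mm wide; open, the fingers measure 114 mm over their backs; the gripper's body (76 mm by 85 mm) begins 54 mm behind the grasp point. The pads swing forward as they close: fully open they stand 13 mm farther back than shut.
Start: joints at [1.079, 0.313, 1.498, -0, 1.331, -0.223], TCP at [139.439, 506.15, 231.294] pointing down, gripper open.
Joint ranges: [-2.94, 2.94], [-0.97, 2.17], [0.19, 2.56], [-1.23, 4.37], [0.02, 3.11], [-2.88, 2.88]. Speed limits (rad/s): [2.39, 2.39, 3.01, 3.14, 3.14, 3.14].

INTERFACE

Orientations are given as a rotation vector (axis times angle).
In Python, from rig import bot, optics gives the robot as it stands.
- The arm moves only by the shell command python3 -m jog 'ROWS'. ROWS is a JSON object of lists of equal length, an entry for each row: "turn": the turn, a rotation vector about the tool's x, y, z in degrees, a list of three; "delta_pos": the shift along the tool's x, y, z in m, a list of three; "hand": the opening, from -1 (shut) to 1 (fully open). A call has 1 to 12 rows; each row is the pose to reach, as a shift and turn from the pose commanded when the call began, along the tool's axes at that moment; what a row does not reach only later rows make up. A row lasts 1/8 s, in which the tool goes at most 62.5 mm and 10.7 degrees, less where a joint would pass 70% of its speed; a pose out of reach is approached as far as the arm can. A call with a gripper value outside its range is refused whole. The fingers move at their own pace and stop on an object; the grip force is fixed at half the most. Time passes only in rows, so rows that repeat a pose let the fingers close. It gives the time, the measured TCP pose, the force, the opening and the grip force at its end, in the units of the state.
- bot.get_obs(): the state, without advancing time (a new reading comes with each control period).
- optics.read_camera(name): name is "side" or "top"; returns a dict with "color" (420x560x3 uint8, blue, green, red), "intrinsics" (3x3 intrinsics, pixels), "k1" (the pictures are not rectified: a ray, as slopes to the right and down, at radius r is drawn at 1 + k1 r^2 times it, then the intrinsics apply), "origin" and "orientation" of the camera in the world. Camera axes: x right, y up, looking along -z (the intrinsics and any distortion apply to the point x, -y, -z); pixel columns grow to the right and rows downward; lengths in mm; the calibration is good to about 2 mm. A picture is of the moment at which its call begins. There is no depth.
- bot.close_job(): hands the job in; it is judged then, once.
The state is a dict: "t": time; "qpos": joint angles; "joint_vel": joint speeds; "joint_efforts": joint torques, N m; "tool_pos": TCP position; "orientation": TCP orientation; "force": force on the tool from outside, world axes, zero at the start; "wrist_torque": the same for the moment, N m; "finger_gap": finger opening in mm; "grasp_force": force on a finger pad.
Only numpy, scipy, OpenCV 4.12 (cv2) and the standard library are available. Lean on these libraries where they do the work, as an engineer would, in place of code of your own. Each camera call takes 0.05 s, during which the arm holds its last target. There are 200 camera calls.

## Working session

There is one attempt and no reset: what is moved stays moved. The work goes in short steps, Python scripts to look and compute and a shell command to move; the robot and the scene stay as the last step left them, time stands still between calls to the robot, and variables do not carry over. Pictures are saved under pics/ and viewed, at most 10 in all, crops included, and the job is handed in when it is done.

```bash
ls; mkdir -p pics; cat > h.py <<'E'
import numpy as np, cv2
from scipy.spatial.transform import Rotation as R
from rig import bot, optics
def Rm(o):
    o=np.array(o,float)
    return o if o.shape==(3,3) else (R.from_rotvec(o).as_matrix() if o.size==3 else R.from_quat(o).as_matrix())
def ray(c,u,v):
    K=np.array(c["intrinsics"]);d=np.array([c["k1"],0,0,0,0],float)
    p=cv2.undistortPoints(np.array([[[u,v]]],float),K,d)[0,0]
    return np.array(c["origin"],float),Rm(c["orientation"])@np.array([p[0],-p[1],-1])
def onz(c,u,v,z):
    o,d=ray(c,u,v);return o+d*(z-o[2])/d[2]
def proj(c,P):
    q=Rm(c["orientation"]).T@(np.array(P,float)-np.array(c["origin"]))
    x,y=q[0]/-q[2],-q[1]/-q[2];s=1+c["k1"]*(x*x+y*y);K=np.array(c["intrinsics"])
    return (K@[x*s,y*s,1])[:2]
E
python3 - <<'E'
from h import *
for n in("top","side"):
    c=optics.read_camera(n);cv2.imwrite(f"pics/{n}0.png",c["color"]);print(n,c["origin"],c["orientation"],c["intrinsics"],c["k1"])
print(bot.get_obs())
E
```

```text
pics
top [ 419.06921958  -74.80113579 1186.39758948] [ 0.0207372  -0.04875943 -1.5553091 ] [[422.56854313   0.         284.41887478]
 [  0.         422.56854313 206.77009795]
 [  0.           0.           1.        ]] 0.0309810932939578
side [ 371.87953417  852.93908461 1017.56379992] [ 0.08081181 -1.16607527 -2.83399932] [[519.31823945   0.         278.0067092 ]
 [  0.         519.31823945 209.53520126]
 [  0.           0.           1.        ]] -0.11357551680943272
{'t': 0.1, 'qpos': array([ 1.07861303e+00,  3.13369483e-01,  1.49835237e+00,  1.45240870e-05,
        1.33101179e+00, -2.23406361e-01]), 'joint_vel': array([-7.29928087e-04, -2.11724361e-03, -2.23508021e-03,  8.03137285e-04,
       -1.00729229e-03, -8.28284606e-05]), 'joint_efforts': array([ 1.95859669e-03, -4.12904048e+01, -2.60139048e+01, -2.10506068e-04,
        3.11216267e-03,  4.99083194e-05]), 'tool_pos': array([139.31528992, 505.94017935, 230.80816528]), 'orientation': array([-4.20874162e-01, -3.11285609e+00,  1.67078228e-03]), 'force': array([ 0.19595736, -0.58303051, -0.65051263]), 'wrist_torque': array([ 0.01332692,  0.01275154, -0.01440266]), 'grasp_force': 0.0, 'finger_gap': 85.00310524680316}
```

View pics/top0.png

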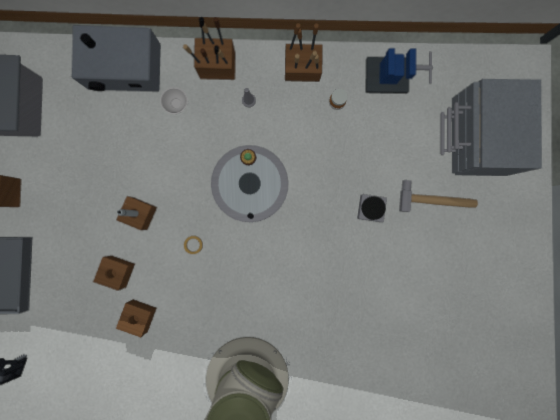

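View pics/side0.png

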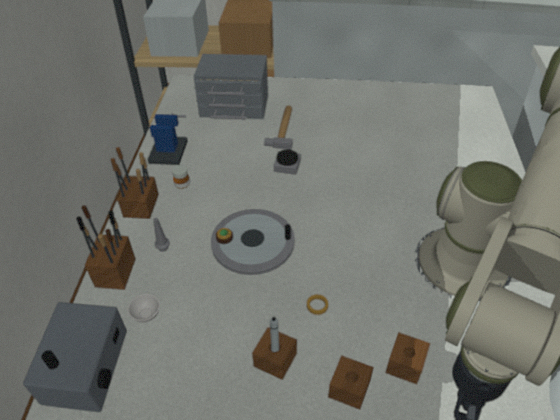

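The top view shows the turntable at about (250,184), the brooch at (248,157) and the knob at (250,216). There are three stand-like blocks: A (136,213) with the penlight in it, B (113,273) empty and C (135,318) empty. A is farthest from the base at (245,380), and it is also the one holding the penlight. I'll confirm that in a crop and measure.

```bash
python3 - <<'E'
from h import *
t=optics.read_camera("top");s=optics.read_camera("side")
a=cv2.resize(t["color"][135:335,85:295],None,fx=2.6,fy=2.6,interpolation=cv2.INTER_CUBIC)[:, :400]
a=cv2.resize(t["color"][185:245,100:170],(400,343),interpolation=cv2.INTER_CUBIC)
b=cv2.resize(s["color"][300:390,235:315],(386,434),interpolation=cv2.INTER_CUBIC)
o=np.zeros((434,800,3),np.uint8);o[:343,:400]=a;o[:,405:791]=b
cv2.imwrite("pics/crop1.png",o)
def blobs(c,m,lo):
    n,l,st,ce=cv2.connectedComponentsWithStats(m.astype(np.uint8))
    return [(ce[i].round(1),st[i].tolist()) for i in range(1,n) if st[i][4]>lo]
for nm,c in(("top",t),("side",s)):
    h=cv2.cvtColor(c["color"],cv2.COLOR_BGR2HSV)
    g=(h[...,0]>40)&(h[...,0]<85)&(h[...,1]>110)
    x0,x1,y0,y1=(205,295,140,230) if nm=="top" else (205,300,200,275)
    M=np.zeros(g.shape,bool);M[y0:y1,x0:x1]=1
    for p in blobs(c,g&M,3):print(nm,"green",p,onz(c,*p[0],75).round(1))
    k=(h[...,2]<45)&M
    for p in blobs(c,k,8):print(nm,"dark",p,onz(c,*p[0],50).round(1),onz(c,*p[0],95).round(1))
    w=(h[...,0]>4)&(h[...,0]<16)&(h[...,1]>100)
    for p in blobs(c,w,300):
        print(nm,"wood",p,onz(c,*p[0],60).round(1))
# disc ellipse top
h=cv2.cvtColor(t["color"],cv2.COLOR_BGR2HSV)
cir=cv2.HoughCircles(cv2.medianBlur(cv2.cvtColor(t["color"],cv2.COLOR_BGR2GRAY),3)[130:240,195:305],cv2.HOUGH_GRADIENT,1,100,param1=80,param2=15,minRadius=25,maxRadius=45)
print(cir)
E
```

```text
top dark (array([250.1, 215.6]), [248, 214, 5, 4, 17]) [444.5  -2.9  50. ] [443.5  -5.8  95. ]
top wood (array([100.2,  18.3]), [0, 11, 200, 16, 1690]) [964.9 404.5  60. ]
top wood (array([373.9,  25.6]), [203, 18, 353, 21, 3041]) [ 964.7 -330.    60. ]
top wood (array([214.3,  58.8]), [195, 39, 39, 40, 1320]) [864.6  99.9  60. ]
top wood (array([302.7,  63. ]), [286, 44, 36, 37, 1064]) [ 858.7 -138.2   60. ]
top wood (array([  9.1, 191.1]), [0, 176, 20, 30, 553]) [498.9 624.2  60. ]
top wood (array([137.6, 213.2]), [117, 197, 38, 32, 646]) [446.2 292.8  60. ]
top wood (array([113.4, 272.5]), [94, 257, 40, 33, 885]) [290.1 350.3  60. ]
top wood (array([135.6, 317.9]), [117, 300, 38, 37, 915]) [173.3 289.   60. ]
side green (array([223.2, 232.5]), [220, 231, 7, 5, 19]) [602.3  11.7  75. ]
side dark (array([287.4, 231.4]), [285, 225, 5, 14, 57]) [447.  -26.2  50. ] [443.5  14.7  95. ]
side wood (array([137.1, 198.1]), [115, 177, 43, 41, 813]) [ 860.2 -108.4   60. ]
side wood (array([110.1, 262.9]), [85, 230, 50, 59, 1225]) [863.5 116.8  60. ]
side wood (array([274.2, 354.2]), [253, 328, 43, 51, 914]) [446.6 324.8  60. ]
side wood (array([407.7, 357.6]), [387, 333, 42, 50, 1018]) [174.  313.4  60. ]
side wood (array([350.1, 381.2]), [329, 356, 44, 52, 1062]) [291.5 373.2  60. ]
[[[53.5 52.5 30.8]]]
```

View pics/crop1.png

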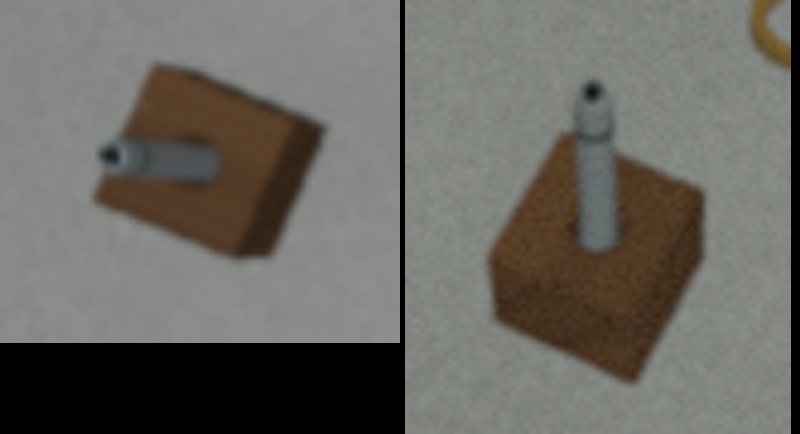

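The crop confirms it: A, the block farthest from the base, holds the penlight. Its tail is at top (119.3,212.1) and side (273.9,319.1). Next I triangulate the tail, the hole and the turntable.

```bash
cat >> h.py <<'E'
def tri(c1,p1,c2,p2):
    o1,d1=ray(c1,*p1);o2,d2=ray(c2,*p2);d1/=np.linalg.norm(d1);d2/=np.linalg.norm(d2)
    s=np.linalg.lstsq(np.c_[d1,-d2],o2-o1,rcond=None)[0];a,b=o1+d1*s[0],o2+d2*s[1]
    return (a+b)/2,np.linalg.norm(a-b)
def green(c,x0,x1,y0,y1):
    g=c["color"].astype(int);m=np.zeros(g.shape[:2],bool);m[y0:y1,x0:x1]=1
    m&=(g[...,1]-g[...,2]>15)&(g[...,1]-g[...,0]>15)
    v,u=np.nonzero(m);return (u.mean(),v.mean(),len(u)) if len(u) else None
E
python3 - <<'E'
from h import *
t=optics.read_camera("top");s=optics.read_camera("side")
print("tail",tri(t,(119.3,212.1),s,(273.9,319.1)))
print("hole",onz(t,134.2,213.2,60),onz(s,275,346.5,60))
gt=green(t,205,295,140,230);gs=green(s,205,300,200,275);print(gt,gs)
print("brooch",tri(t,gt[:2],s,gs[:2]),onz(t,*gt[:2],75),onz(s,*gs[:2],75))
# disc: rays from image centre outward, strongest outer gradient edge -> z
for n,c,cx in(("top",t,(249.5,183.5)),("side",s,(252.5,240))):
    g=cv2.GaussianBlur(cv2.cvtColor(c["color"],cv2.COLOR_BGR2GRAY),(3,3),0).astype(float)
    C=onz(c,*cx,50)
    for it in range(6):
        P=[];pr=[]
        rr=np.arange(70,125,1.)
        for a in np.linspace(0,2*np.pi,120,endpoint=False):
            q=np.array([proj(c,C+[r*np.cos(a),r*np.sin(a),0]) for r in rr]).astype(np.float32)
            pr.append(cv2.remap(g.astype(np.float32),q[:,0].reshape(1,-1),q[:,1].reshape(1,-1),1)[0])
        if it==0: print(n,np.median(pr,0)[::3].round(0))
        gr=np.abs(np.gradient(np.array(pr),axis=1))
        w=(rr>95)&(rr<116)
        R0=rr[w][gr[:,w].argmax(1)]
        a=np.linspace(0,2*np.pi,120,endpoint=False)
        A=np.c_[np.cos(a),np.sin(a),np.ones(120)]
        k=np.ones(120,bool)
        for _ in range(5):
            x=np.linalg.lstsq(A[k],R0[k],rcond=None)[0];k=abs(A@x-R0)<3
        C=C+[x[0],x[1],0]
    print(n,"centre",C.round(1),"r",x[2].round(1),k.sum())
E
```

```text
tail (array([446.21576809, 303.92317837, 159.29365396]), np.float64(0.8796436012848928))
hole [446.03763235 301.69580403  60.        ] [446.64922938 306.82218145  60.        ]
(np.float64(247.4102564102564), np.float64(156.0), 39) (np.float64(223.27272727272728), np.float64(232.36363636363637), 33)
brooch (array([602.90298369,   5.91735903,  69.02570083]), np.float64(1.4047137633079056)) [601.21453929   5.42016359  75.        ] [602.16212747  11.20535709  75.        ]
top [134. 134. 134. 133. 125. 114. 107. 104. 104. 104. 105. 114. 128. 136.
 138. 138. 138. 138. 138.]
top centre [531.8   0.7  50. ] r 104.5 117
side [122. 122. 119. 110. 100.  96.  95.  95.  95.  93.  91.  93. 102. 120.
 130. 131. 132. 132. 132.]
side centre [531.9   7.4  50. ] r 107.5 107
```

```bash
cat >> h.py <<'E'
def state():
    o=bot.get_obs();return o,np.array(o["tool_pos"]),R.from_rotvec(o["orientation"])
E
python3 - <<'E'
from h import *
o,p,r=state();T=R.from_rotvec([0,np.pi,0])
print(r.as_matrix().round(4)); print("turn",(r.inv()*T).as_rotvec(degrees=True))
print("delta",r.inv().apply(np.array([446,303,231])-p))
t=optics.read_camera("top");print(onz(t,119.3,212.1,164))
E
```

```text
[[-9.641e-01  2.656e-01 -2.000e-04]
 [ 2.656e-01  9.641e-01 -3.000e-04]
 [ 1.000e-04 -4.000e-04 -1.000e+00]]
turn [-2.11040598e-02 -8.75612839e-03 -1.54019277e+01]
delta [-3.49508546e+02 -1.14362713e+02  1.37695331e-01]
[445.65433338 302.1535663  164.        ]
```

```bash
python3 -m jog '{"delta_pos":[[-0.06,-0.02,0],[-0.118,-0.038,0],[-0.175,-0.057,0],[-0.233,-0.076,0],[-0.291,-0.095,0],[-0.350,-0.115,0],[-0.350,-0.115,0],[-0.350,-0.115,0]],"turn":[[0,0,-8],[0,0,-15.4],[0,0,-15.4],[0,0,-15.4],[0,0,-15.4],[0,0,-15.4],[0,0,-15.4],[0,0,-15.4]],"hand":[1,1,1,1,1,1,1,1]}'
python3 - <<'E'
from h import *
o,p,r=state();print(p,r.as_matrix().round(4),o["qpos"])
out=[]
for n in("top","side"):
    c=optics.read_camera(n);u,v=proj(c,p).round().astype(int);print(n,u,v)
    g=c["color"][max(0,v-50):v+50,max(0,u-50):u+50]
    out.append(cv2.resize(g,(400,400),interpolation=cv2.INTER_CUBIC))
cv2.imwrite("pics/grip.png",np.hstack(out))
E
```

```text
t: 1.35
tool_pos: [446.0, 302.4, 231.1]
orientation: [-0.0, -3.141, -0.0]
force: [0.8, 0.2, -0.0]
finger_gap: 85.3
grasp_force: 0.0
[446.01940901 302.44943389 231.14082678] [[-1.e+00  2.e-04 -6.e-04]
 [ 2.e-04  1.e+00  0.e+00]
 [ 6.e-04  0.e+00 -1.e+00]] [ 3.78238195e-01  3.43929752e-01  1.45544365e+00  2.55645595e-04
  1.34274141e+00 -1.19237078e+00]
top 108 211
side 273 297
```

View pics/grip.png

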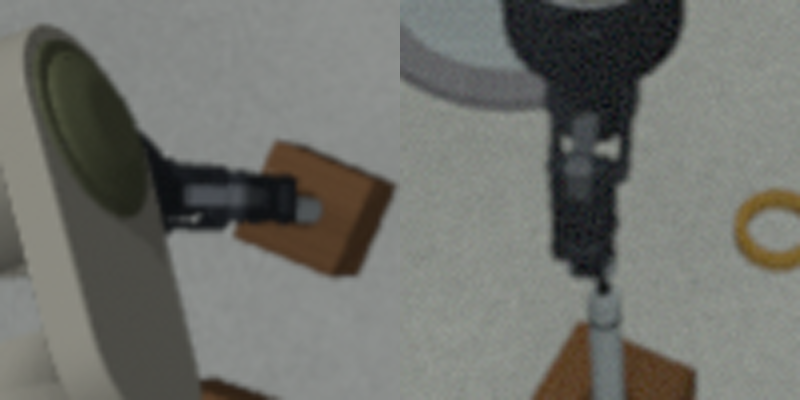

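```bash
python3 - <<'E'
from h import *
s=optics.read_camera("side")
for P in([446,302,231],[446,345,240],[446,360,240],[446,302,164],[446,302,110]):print(P,proj(s,P))
E
```

```text
[446, 302, 231] [273.35548303 296.78400303]
[446, 345, 240] [270.87973606 313.79088562]
[446, 360, 240] [270.02729985 321.01070574]
[446, 302, 164] [274.27157906 316.93505329]
[446, 302, 110] [274.94743312 331.75784592]
```

```bash
python3 -m jog '{"delta_pos":[[0,0,0.05],[0,0,0.1],[0,0,0.115],[0,0,0.115],[0,0,0.115],[0,0,0.115],[0,0,0.115],[0,0,0.115]],"turn":[[0,0,0],[0,0,0],[0,0,0],[0,0,0],[0,0,0],[0,0,0],[0,0,0],[0,0,0]],"hand":[1,1,1,-1,-1,-1,-1,-1]}'; python3 -c "from rig import bot;print(bot.hold_point_z)"
```

```text
t: 2.5
tool_pos: [446.8, 302.8, 117.3]
orientation: [0.0, 3.14, 0.002]
force: [-0.7, 1.3, 5.7]
finger_gap: 14.6
grasp_force: 58.6
18.700000000000003
```

```bash
python3 -m jog '{"delta_pos":[[0,0,-0.045],[0,0,-0.095],[0,-0.05,-0.1],[0,-0.11,-0.1],[0,-0.17,-0.1],[0,-0.23,-0.1],[0,-0.27,-0.1],[0,-0.27,-0.1],[0,-0.27,-0.1]],"turn":[[0,0,0],[0,0,0],[0,0,0],[0,0,0],[0,0,0],[0,0,0],[0,0,0],[0,0,0],[0,0,0]],"hand":[-1,-1,-1,-1,-1,-1,-1,-1,-1]}'
python3 - <<'E'
from h import *
o,p,r=state();print(p,o["finger_gap"])
out=[]
for n in("top","side"):
    c=optics.read_camera(n);L=p-[0,0,97];print(n,"pred lens",proj(c,L),"pred at +60",proj(c,L+[0,0,60]),"green",green(c,205,300,140,275))
    u,v=proj(c,L).round().astype(int)
    out.append(cv2.resize(c["color"][v-50:v+50,u-50:u+50],(400,400),interpolation=cv2.INTER_CUBIC));print(u-50,v-50)
cv2.imwrite("pics/held.png",np.hstack(out))
E
```

```text
t: 3.62
tool_pos: [446.2, 32.7, 216.2]
orientation: [-0.0, -3.141, -0.0]
force: [-0.2, 0.7, -1.2]
finger_gap: 14.7
grasp_force: 58.8
[446.18718602  32.73642357 216.20415607] 14.678450143148034
top pred lens [234.20349328 214.06784256] pred at +60 [231.66708968 213.38846266] green (np.float64(247.4102564102564), np.float64(156.0), 39)
184 164
side pred lens [285.59049908 230.05576287] pred at +60 [285.34205872 212.12862877] green (np.float64(223.0857142857143), np.float64(232.28571428571428), 35)
236 180
```

View pics/held.png

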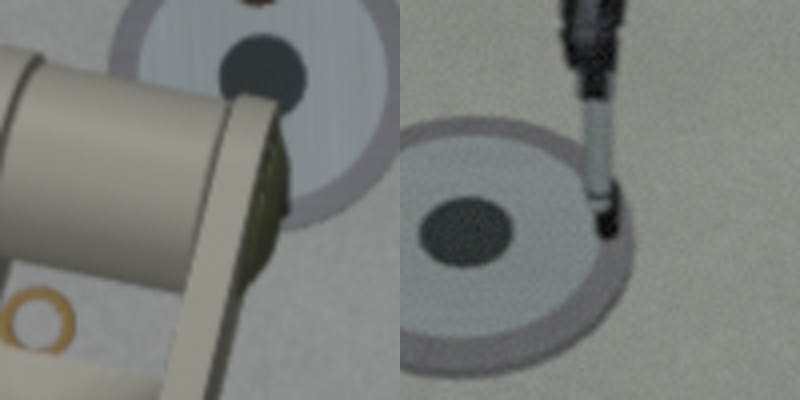

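```bash
python3 - <<'E'
from h import *
o,p,r=state()
s=optics.read_camera("side");g=green(s,205,300,200,275);print(g,"brooch",onz(s,g[0],g[1]-1.8,75))
th=2.97+np.cumsum([0,.03,.04,.06,.085,.11,.135,.155,.168,.168,.168])
for a in th:
    d=np.array([532+88*np.cos(a),1+88*np.sin(a)])-p[:2];print(round(a,3),"tool",(-d[0]/1e3).round(4),(d[1]/1e3).round(4))
E
```

```text
(np.float64(222.96969696969697), np.float64(232.27272727272728), 33) brooch [603.94617974   5.01376167  75.        ]
2.97 tool 0.0009 -0.0172
3.0 tool 0.0014 -0.0198
3.04 tool 0.0018 -0.0233
3.1 tool 0.0022 -0.0286
3.185 tool 0.0022 -0.0361
3.295 tool 0.0012 -0.0457
3.43 tool -0.0014 -0.0573
3.585 tool -0.0063 -0.07
3.753 tool -0.0137 -0.0828
3.921 tool -0.0232 -0.0941
4.089 tool -0.0344 -0.1037
```

```bash
python3 -m jog '{"delta_pos":[[0.001,-0.010,0.05],[0.001,-0.017,0.057],[0.0014,-0.0198,0.057],[0.0018,-0.0233,0.057],[0.0022,-0.0286,0.057],[0.0022,-0.0361,0.057],[0.0012,-0.0457,0.057],[-0.0014,-0.0573,0.057],[-0.0063,-0.070,0.057],[-0.0137,-0.0828,0.057],[-0.0232,-0.0941,0.057],[-0.0344,-0.1037,0.057]],"turn":[[0,0,0],[0,0,0],[0,0,0],[0,0,0],[0,0,0],[0,0,0],[0,0,0],[0,0,0],[0,0,0],[0,0,0],[0,0,0],[0,0,0]],"hand":[-1,-1,-1,-1,-1,-1,-1,-1,-1,-1,-1,-1]}'
python3 -m jog '{"delta_pos":[[-0.007,-0.007,-0.008],[-0.009,-0.012,-0.055],[-0.009,-0.015,-0.070]],"turn":[[0,0,0],[0,0,0],[0,0,0]],"hand":[-1,-1,-1]}'
cat > m.py <<'E'
from h import *
import json,os
C=np.array([532.4,1.])
def angles(save=True):
    """disc angle estimates from brooch / knob in side (row bias removed) and top"""
    t=bot.get_obs()["t"];res=[]
    c=optics.read_camera("side");g=green(c,195,310,195,285)
    if g and g[2]>=8:
        q=onz(c,g[0],g[1]-1.8,75)[:2]-C;res.append((t,"sB",np.arctan2(q[1],q[0]),np.hypot(*q),g[2]))
    t=bot.get_obs()["t"];c=optics.read_camera("top");g=green(c,205,295,140,230)
    if g and g[2]>=8:
        q=onz(c,g[0],g[1],75)[:2]-C;res.append((t,"tB",np.arctan2(q[1],q[0]),np.hypot(*q),g[2]))
    return res
E
python3 - <<'E'
from m import *
print(state()[1])
for r in angles():print(r)
print(bot.get_obs()["t"]);s=optics.read_camera("side")["color"][170:320,180:330];t=optics.read_camera("top")["color"][130:240,195:305]
cv2.imwrite("pics/after.png",np.hstack([cv2.resize(t,(400,400)),cv2.resize(s,(400,400))]))
E
```

```text
t: 5.28
tool_pos: [481.5, -72.2, 159.2]
orientation: [0.001, 3.142, 0.0]
force: [0.9, -0.2, -0.6]
finger_gap: 15.0
grasp_force: 58.9
t: 5.65
tool_pos: [490.8, -86.9, 232.1]
orientation: [-0.0, 3.138, -0.003]
force: [-0.1, -0.0, -1.0]
finger_gap: 14.7
grasp_force: 58.9
[490.83765257 -86.93914783 232.12602493]
(5.65, 'sB', np.float64(1.652630817146441), np.float64(68.86169216874326), 42)
(5.7, 'tB', np.float64(1.7403390849190692), np.float64(69.57512954027703), 39)
5.75
```

View pics/after.png

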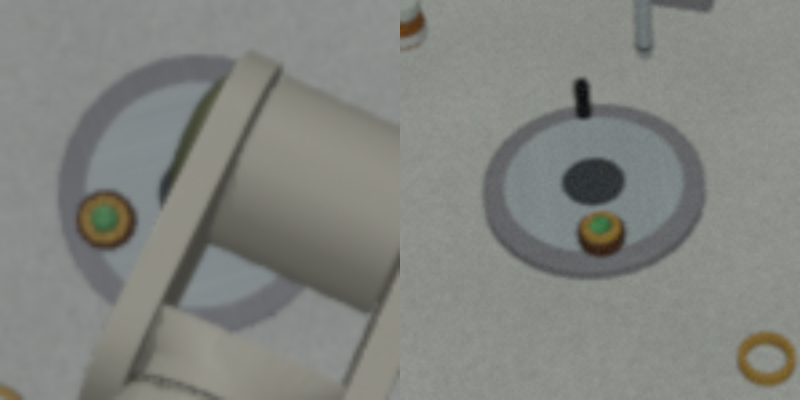

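```bash
cat >> m.py <<'E'
L="log.json"
def meas():
    d=json.load(open(L)) if os.path.exists(L) else []
    for r in angles():
        print([round(x,3) if not isinstance(x,str) else x for x in r]);d.append([float(r[0]),r[1],float(r[2]),float(r[3])])
    json.dump(d,open(L,"w"));return d
from scipy.integrate import solve_ivp
from scipy.optimize import least_squares
def model(x,ts):
    # w' = -(b/I)(1+w): analytic
    k=x[2];e=np.exp(-k*(ts-5.65));return x[0]-(ts-5.65)+(x[1]+1)*(1-e)/k
def fit(d):
    d=[r for r in d if 60<r[3]<80]
    ts=np.array([r[0] for r in d]);a=np.array([r[2] for r in d])
    f=lambda x:np.r_[((a-model(x,ts)+np.pi)%(2*np.pi)-np.pi)/.02,(x[2]-.0278)/.007]
    x=least_squares(f,[1.65,1.33,.0278]).x;return x,f(x)*.02
def plan(x,n=12,lead=0.0,z=197.,t0=None):
    o,p,r=state();t0=o["t"] if t0 is None else t0
    ts=t0+.125*np.arange(1,n+1);a=model(x,ts+lead);P=np.c_[C[0]+70*np.cos(a),C[1]+70*np.sin(a),np.full(n,z)]
    print("t",t0,"pos",p.round(1),"err now",(p-np.r_[C+70*np.array([np.cos(model(x,t0)),np.sin(model(x,t0))]),z]).round(1),"w",((x[1]+1)*np.exp(-x[2]*(t0-5.65))-1).round(3))
    return P
E
python3 - <<'E'
import json
json.dump([[5.65,"sB",1.6526,68.9],[5.7,"tB",1.7403,69.6]],open("log.json","w"))
E
python3 -m jog '{"delta_pos":[[-0.02,0.008,0],[-0.042,0.018,0],[-0.042,0.018,0],[-0.042,0.018,0],[-0.042,0.018,0]],"turn":[[0,0,0],[0,0,0],[0,0,0],[0,0,0],[0,0,0]],"hand":[-1,-1,-1,-1,-1]}'
python3 - <<'E'
from m import *
d=meas();x,f=fit(d);print(x,f.round(3));P=plan(x);print(model(x,7.0))
E
```

```text
t: 6.48
tool_pos: [531.2, -68.6, 229.1]
orientation: [-0.001, -3.141, -0.0]
force: [-1.2, 0.5, -1.0]
finger_gap: 14.4
grasp_force: 58.9
[6.475, 'sB', np.float64(2.764), np.float64(68.373), 38]
[1.66211249 1.36272914 0.02785656] [-0.01   0.01  -0.001  0.   ]
t 6.575 pos [531.4 -68.6 229.3] err now [ 66.9 -86.7  32.3] w 1.303
3.442565453683974
```

```bash
python3 -m jog '{"delta_pos":[[0,0,0.01],[0,0,0.02],[0,0,0.028],[0,0,0.0323],[0,0,0.0323]],"turn":[[0,0,0],[0,0,0],[0,0,0],[0,0,0],[0,0,0]],"hand":[-1,-1,-1,-1,-1]}'
cat >> m.py <<'E'
def angles(save=True):
    t=bot.get_obs()["t"];c=optics.read_camera("side");g=green(c,195,310,195,285)
    if not g or g[2]<8: print("no green",g);return []
    q=onz(c,g[0],g[1]-1.8,75)[:2]-C;return [(t,"sB",np.arctan2(q[1],q[0]),np.hypot(*q),g[2])]
def rows(P,base):
    d=(P-base)*[-1,1,-1]/1e3
    print(json.dumps([[round(v,4) for v in r] for r in d]).replace(" ",""))
    print("end cmd",P[-1].round(2))
E
python3 - <<'E'
from m import *
d=meas();x,f=fit(d);print(x,f.round(3));P=plan(x);t=state()[0]["t"]
ts=t+.125*np.arange(1,13);a=np.maximum(model(x,ts),4.70);a[-1]=model(x,ts[-1]+.025)
print(a.round(2));p=state()[1];rows(np.c_[C[0]+70*np.cos(a),C[1]+70*np.sin(a),np.full(12,197.)],p)
E
```

```text
t: 7.2
tool_pos: [531.7, -68.4, 196.7]
orientation: [-0.0, -3.141, -0.0]
force: [1.0, 1.3, -0.8]
finger_gap: 14.5
grasp_force: 58.9
[7.2, 'sB', np.float64(-2.587), np.float64(69.06), 33]
[1.66209547 1.36282186 0.02785139] [-0.009  0.01  -0.001  0.     0.   ]
t 7.25 pos [531.8 -68.4 197.1] err now [ 56.5 -28.9   0.1] w 1.26
[4.7  4.7  4.7  4.7  4.7  4.7  4.84 4.99 5.14 5.29 5.43 5.61]
[[0.0003,-0.0006,0.0001],[0.0003,-0.0006,0.0001],[0.0003,-0.0006,0.0001],[0.0003,-0.0006,0.0001],[0.0003,-0.0006,0.0001],[0.0003,-0.0006,0.0001],[-0.0094,-0.0,0.0001],[-0.0197,0.0021,0.0001],[-0.0295,0.0057,0.0001],[-0.0386,0.0106,0.0001],[-0.0468,0.0168,0.0001],[-0.0553,0.0257,0.0001]]
end cmd [587.07 -42.71 197.  ]
```

```bash
python3 -m jog '{"delta_pos":[[0.0003,-0.0006,0],[0.0003,-0.0006,0],[0.0003,-0.0006,0],[0.0003,-0.0006,0],[0.0003,-0.0006,0],[0.0003,-0.0006,0],[-0.0094,0,0],[-0.0197,0.0021,0],[-0.0295,0.0057,0],[-0.0386,0.0106,0],[-0.0468,0.0168,0],[-0.0553,0.0257,0]],"turn":[[0,0,0],[0,0,0],[0,0,0],[0,0,0],[0,0,0],[0,0,0],[0,0,0],[0,0,0],[0,0,0],[0,0,0],[0,0,0],[0,0,0]],"hand":[-1,-1,-1,-1,-1,-1,-1,-1,-1,-1,-1,-1]}'
cat > go.py <<'E'
from m import *
import sys
base=np.array([float(v) for v in sys.argv[1:4]])
e=np.array(state()[1])-base
c=None
d=meas();x,f=fit(d);print(x,f.round(3)[-4:],"meas-cmd",e.round(1));t=state()[0]["t"];P=plan(x)
a=model(x,t+.125*12+.025);P[-1]=np.r_[C+70*np.array([np.cos(a),np.sin(a)]),197]
rows(P,base)
E
python3 go.py 587.1 -42.7 197
```

```text
t: 8.75
tool_pos: [587.5, -42.1, 196.9]
orientation: [-0.0, -3.141, -0.0]
force: [-0.9, 0.7, -1.0]
finger_gap: 14.5
grasp_force: 58.9
[8.75, 'sB', np.float64(-0.769), np.float64(72.064), 32]
[1.66631256 1.3599996  0.03285774] [ 0.001  0.014 -0.008  0.014] meas-cmd [ 0.4  0.6 -0.1]
t 8.8 pos [588.2 -41.1 196.9] err now [ 2.5  3.3 -0.1] w 1.128
[[-0.0045,0.0063,-0.0],[-0.0091,0.0148,-0.0],[-0.0124,0.0239,-0.0],[-0.0145,0.0333,-0.0],[-0.0153,0.0428,-0.0],[-0.0148,0.0522,-0.0],[-0.013,0.0614,-0.0],[-0.0101,0.0702,-0.0],[-0.006,0.0785,-0.0],[-0.001,0.0861,-0.0],[0.005,0.093,-0.0],[0.0132,0.1,-0.0]]
end cmd [573.94  57.34 197.  ]
```

```bash
python3 -m jog '{"delta_pos":[[-0.0045,0.0063,0],[-0.0091,0.0148,0],[-0.0124,0.0239,0],[-0.0145,0.0333,0],[-0.0153,0.0428,0],[-0.0148,0.0522,0],[-0.013,0.0614,0],[-0.0101,0.0702,0],[-0.006,0.0785,0],[-0.001,0.0861,0],[0.005,0.093,0],[0.0132,0.1,0]],"turn":[[0,0,0],[0,0,0],[0,0,0],[0,0,0],[0,0,0],[0,0,0],[0,0,0],[0,0,0],[0,0,0],[0,0,0],[0,0,0],[0,0,0]],"hand":[-1,-1,-1,-1,-1,-1,-1,-1,-1,-1,-1,-1]}'
python3 - <<'E'
from h import *
# peek without logging: crop of side, for checking alignment
c=optics.read_camera("side")["color"];cv2.imwrite("pics/f1.png",cv2.resize(c[170:320,180:330],(600,600),interpolation=cv2.INTER_CUBIC))
E
python3 go.py 573.9 57.3 197
```

```text
t: 10.3
tool_pos: [573.3, 57.7, 197.0]
orientation: [-0.0, -3.142, 0.0]
force: [-0.2, 0.2, -0.3]
finger_gap: 14.4
grasp_force: 58.9
[10.35, 'sB', np.float64(0.93), np.float64(70.013), 40]
[1.66568077 1.36585175 0.03509833] [ 0.012 -0.    -0.004  0.021] meas-cmd [-1.4  1.2  0.1]
t 10.4 pos [573.1  58.1 197.2] err now [ 1.9 -1.2  0.2] w 1.003
[[0.0103,0.0063,-0.0],[0.0182,0.0097,-0.0],[0.0265,0.0121,-0.0],[0.0349,0.0134,-0.0],[0.0433,0.0137,-0.0],[0.0516,0.013,-0.0],[0.0597,0.0113,-0.0],[0.0675,0.0087,-0.0],[0.0749,0.0052,-0.0],[0.0817,0.001,-0.0],[0.088,-0.0039,-0.0],[0.0946,-0.0107,-0.0]]
end cmd [479.29  46.6  197.  ]
```

View pics/f1.png

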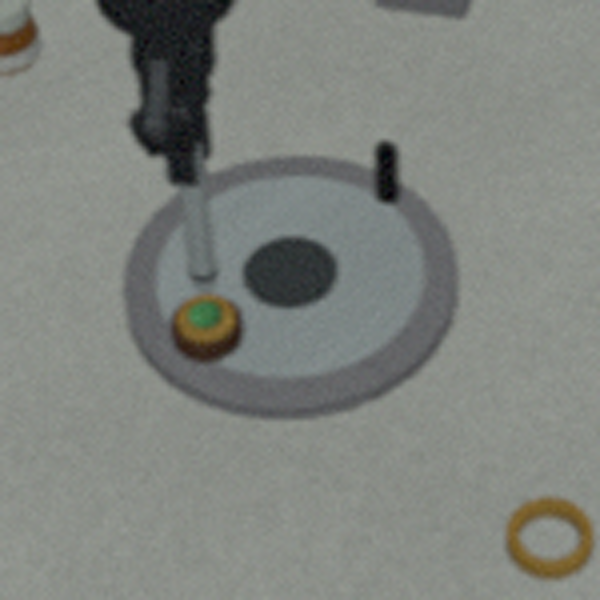

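```bash
python3 -m jog '{"delta_pos":[[0.0103,0.0063,0],[0.0182,0.0097,0],[0.0265,0.0121,0],[0.0349,0.0134,0],[0.0433,0.0137,0],[0.0516,0.013,0],[0.0597,0.0113,0],[0.0675,0.0087,0],[0.0749,0.0052,0],[0.0817,0.001,0],[0.088,-0.0039,0],[0.0946,-0.0107,0]],"turn":[[0,0,0],[0,0,0],[0,0,0],[0,0,0],[0,0,0],[0,0,0],[0,0,0],[0,0,0],[0,0,0],[0,0,0],[0,0,0],[0,0,0]],"hand":[-1,-1,-1,-1,-1,-1,-1,-1,-1,-1,-1,-1]}'
python3 go.py 479.3 46.6 197
```

```text
t: 11.9
tool_pos: [478.8, 46.2, 197.0]
orientation: [-0.0, 3.142, -0.0]
force: [-1.0, 0.5, -0.6]
finger_gap: 14.3
grasp_force: 58.9
[11.9, 'sB', np.float64(2.466), np.float64(67.91), 41]
[1.66903483 1.35394245 0.03233039] [ 0.002 -0.02   0.009  0.013] meas-cmd [-0.5 -0.4  0. ]
t 11.95 pos [478.3  45.7 197. ] err now [ 2.1  2.9 -0. ] w 0.92
[[0.0075,-0.0106,-0.0],[0.0111,-0.0177,-0.0],[0.0138,-0.0251,-0.0],[0.0157,-0.0326,-0.0],[0.0167,-0.0403,-0.0],[0.0169,-0.048,-0.0],[0.0162,-0.0556,-0.0],[0.0147,-0.063,-0.0],[0.0125,-0.0701,-0.0],[0.0095,-0.0769,-0.0],[0.0059,-0.0833,-0.0],[0.0007,-0.0904,-0.0]]
end cmd [478.57 -43.75 197.  ]
```

```bash
python3 -m jog '{"delta_pos":[[0.0075,-0.0106,0],[0.0111,-0.0177,0],[0.0138,-0.0251,0],[0.0157,-0.0326,0],[0.0167,-0.0403,0],[0.0169,-0.048,0],[0.0162,-0.0556,0],[0.0147,-0.063,0],[0.0125,-0.0701,0],[0.0095,-0.0769,0],[0.0059,-0.0833,0],[0.0007,-0.0904,0]],"turn":[[0,0,0],[0,0,0],[0,0,0],[0,0,0],[0,0,0],[0,0,0],[0,0,0],[0,0,0],[0,0,0],[0,0,0],[0,0,0],[0,0,0]],"hand":[-1,-1,-1,-1,-1,-1,-1,-1,-1,-1,-1,-1]}'
python3 go.py 478.6 -43.8 197
```

```text
t: 13.45
tool_pos: [478.8, -44.2, 197.0]
orientation: [-0.0, 3.142, -0.0]
force: [-0.5, -0.1, -0.8]
finger_gap: 14.8
grasp_force: 58.9
[13.45, 'sB', np.float64(-2.424), np.float64(69.579), 34]
[1.67235135 1.34557023 0.03085216] [-0.022 -0.006  0.01   0.009] meas-cmd [ 0.2 -0.4 -0. ]
t 13.5 pos [479.4 -44.9 197. ] err now [-1.8  1.8 -0. ] w 0.841
[[-0.0079,-0.008,-0.0],[-0.0136,-0.0125,-0.0],[-0.0197,-0.0163,-0.0],[-0.0261,-0.0195,-0.0],[-0.0327,-0.0219,-0.0],[-0.0395,-0.0237,-0.0],[-0.0464,-0.0248,-0.0],[-0.0533,-0.0252,-0.0],[-0.0601,-0.0249,-0.0],[-0.0668,-0.024,-0.0],[-0.0733,-0.0224,-0.0],[-0.0809,-0.0198,-0.0]]
end cmd [559.47 -63.56 197.  ]
```

```bash
python3 -m jog '{"delta_pos":[[-0.0079,-0.008,0],[-0.0136,-0.0125,0],[-0.0197,-0.0163,0],[-0.0261,-0.0195,0],[-0.0327,-0.0219,0],[-0.0395,-0.0237,0],[-0.0464,-0.0248,0],[-0.0533,-0.0252,0],[-0.0601,-0.0249,0],[-0.0668,-0.024,0],[-0.0733,-0.0224,0],[-0.0809,-0.0198,0]],"turn":[[0,0,0],[0,0,0],[0,0,0],[0,0,0],[0,0,0],[0,0,0],[0,0,0],[0,0,0],[0,0,0],[0,0,0],[0,0,0],[0,0,0]],"hand":[-1,-1,-1,-1,-1,-1,-1,-1,-1,-1,-1,-1]}'
python3 go.py 559.5 -63.6 197
```

```text
t: 15.0
tool_pos: [559.9, -63.4, 197.0]
orientation: [-0.0, -3.142, 0.0]
force: [0.1, -0.4, -1.1]
finger_gap: 15.0
grasp_force: 58.9
[15.0, 'sB', np.float64(-1.199), np.float64(71.789), 33]
[1.67189849 1.34647645 0.03098328] [-0.006  0.012 -0.002  0.009] meas-cmd [0.4 0.2 0. ]
t 15.05 pos [560.5 -63.1 196.9] err now [ 0.1  0.  -0.1] w 0.754
[[-0.0068,0.0034,-0.0],[-0.0123,0.0068,-0.0],[-0.0175,0.0106,-0.0],[-0.0222,0.0149,-0.0],[-0.0265,0.0196,-0.0],[-0.0303,0.0245,-0.0],[-0.0336,0.0298,-0.0],[-0.0365,0.0353,-0.0],[-0.0388,0.0409,-0.0],[-0.0406,0.0467,-0.0],[-0.0418,0.0525,-0.0],[-0.0427,0.0596,-0.0]]
end cmd [602.22  -4.04 197.  ]
```

```bash
python3 -m jog '{"delta_pos":[[-0.0068,0.0034,0],[-0.0123,0.0068,0],[-0.0175,0.0106,0],[-0.0222,0.0149,0],[-0.0265,0.0196,0],[-0.0303,0.0245,0],[-0.0336,0.0298,0],[-0.0365,0.0353,0],[-0.0388,0.0409,0],[-0.0406,0.0467,0],[-0.0418,0.0525,0],[-0.0427,0.0596,0]],"turn":[[0,0,0],[0,0,0],[0,0,0],[0,0,0],[0,0,0],[0,0,0],[0,0,0],[0,0,0],[0,0,0],[0,0,0],[0,0,0],[0,0,0]],"hand":[-1,-1,-1,-1,-1,-1,-1,-1,-1,-1,-1,-1]}'
python3 -m jog '{"delta_pos":[[0,0,-0.03],[0.04,0.05,-0.03],[0.08,0.1,-0.03],[0.12,0.15,-0.03],[0.15,0.2,-0.03],[0.156,0.25,-0.03],[0.156,0.29,-0.03],[0.156,0.3065,-0.03],[0.156,0.3065,-0.03],[0.156,0.3065,-0.03],[0.156,0.3065,-0.03]],"turn":[[0,0,0],[0,0,0],[0,0,0],[0,0,0],[0,0,0],[0,0,0],[0,0,0],[0,0,0],[0,0,0],[0,0,0],[0,0,0]],"hand":[-1,-1,-1,-1,-1,-1,-1,-1,-1,-1,-1]}'
python3 - <<'E'
from m import *
print(state()[1],state()[2].as_matrix().round(4));out=[]
for n,w in(("top",(100,185)),("side",(235,280))):
    c=optics.read_camera(n);out.append(cv2.resize(c["color"][w[1]:w[1]+100,w[0]-10:w[0]+90],(400,400),interpolation=cv2.INTER_CUBIC))
    if n=="side":print(proj(c,[446.2,302.5,130]),proj(c,[446.2,302.5,60]))
cv2.imwrite("pics/back.png",np.hstack(out))
E
```

```text
t: 16.55
tool_pos: [602.2, -3.6, 197.0]
orientation: [-0.0, -3.142, 0.0]
force: [0.3, 0.6, -1.5]
finger_gap: 14.6
grasp_force: 58.9
t: 17.92
tool_pos: [446.4, 301.5, 227.1]
orientation: [0.002, 3.142, -0.0]
force: [0.3, -0.5, -1.2]
finger_gap: 14.6
grasp_force: 58.9
[446.44398579 301.53278579 227.1060469 ] [[-1.0e+00  1.5e-03  1.0e-04]
 [ 1.5e-03  1.0e+00 -1.0e-04]
 [-1.0e-04 -1.0e-04 -1.0e+00]]
[274.57867184 326.61503418] [275.41064987 344.6849786 ]
```

View pics/back.png

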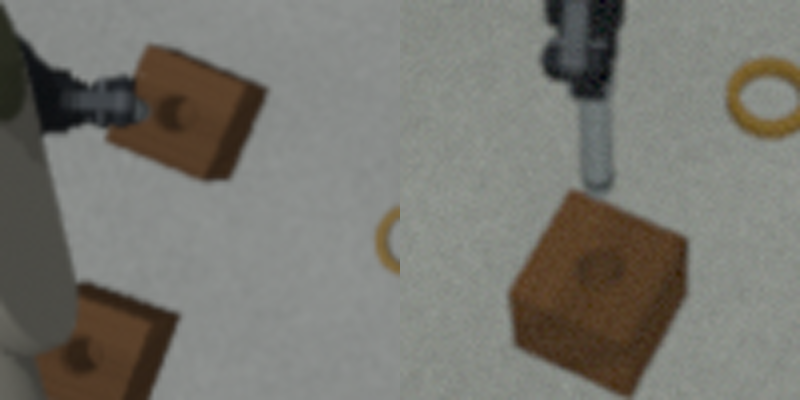

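```bash
python3 - <<'E'
from h import *
t=optics.read_camera("top");s=optics.read_camera("side")
for c,u,v,b in((t,133.75,213.0,0),(s,275.25,347,1.8)):
    g=cv2.cvtColor(c["color"],cv2.COLOR_BGR2GRAY).astype(float)
    x0,y0=int(u)-6,int(v)-6;w=g[y0:y0+13,x0:x0+13];k=w<np.percentile(w,30)
    n,l,st,ce=cv2.connectedComponentsWithStats(k.astype(np.uint8));i=1+st[1:,4].argmax()
    print(onz(c,u,v-b,60).round(1),"blob",(ce[i]+[x0,y0]).round(1),st[i][4],onz(c,ce[i][0]+x0,ce[i][1]+y0-b,60).round(1))
E
```

```text
[446.5 302.9  60. ] blob [132.  213.1] 50 [446.3 307.4  60. ]
[446.4 303.7  60. ] blob [277.6 346.1] 23 [441.7 301.2  60. ]
```

```bash
python3 -m jog '{"delta_pos":[[0,0.0013,0.03],[0,0.0013,0.055],[0,0.0013,0.07],[0,0.0013,0.08],[0,0.0013,0.085],[0,0.0013,0.085]],"turn":[[0,0,0],[0,0,0],[0,0,0],[0,0,0],[0,0,0],[0,0,0]],"hand":[-1,-1,-1,-1,-1,-1]}'
```

```text
t: 18.88
tool_pos: [446.3, 303.9, 142.2]
orientation: [0.0, 3.141, 0.0]
force: [-0.2, 0.2, -1.8]
finger_gap: 14.7
grasp_force: 58.9
```

No contact, and the lens is about 15 mm into the hole. Continuing down.

```bash
python3 -m jog '{"delta_pos":[[0,-0.0005,0.008],[0,-0.0005,0.016],[0,-0.0005,0.022],[0,-0.0005,0.0245],[0,-0.0005,0.0245]],"turn":[[0,0,0],[0,0,0],[0,0,0],[0,0,0],[0,0,0]],"hand":[-1,-1,-1,-1,-1]}'
```

```text
t: 19.5
tool_pos: [446.2, 303.4, 117.5]
orientation: [-0.0, 3.141, 0.0]
force: [0.4, 0.5, -1.0]
finger_gap: 14.2
grasp_force: 58.8
```

```bash
python3 -m jog '{"delta_pos":[[0,0,0.001],[0,0,0.001]],"turn":[[0,0,0],[0,0,0]],"hand":[-1,-1]}'
python3 -m jog '{"delta_pos":[[0,0,0],[0,0,0],[0,0,0],[0,0,0],[0,0,0],[0,0,-0.03],[0,0,-0.08],[0,0,-0.12],[0,0,-0.12],[0,0,-0.12]],"turn":[[0,0,0],[0,0,0],[0,0,0],[0,0,0],[0,0,0],[0,0,0],[0,0,0],[0,0,0],[0,0,0],[0,0,0]],"hand":[0.3,0.7,1,1,1,1,1,1,1,1]}'
python3 - <<'E'
from h import *
out=[]
for n,w in(("top",(100,185)),("side",(235,280))):
    c=optics.read_camera(n);out.append(cv2.resize(c["color"][w[1]:w[1]+100,w[0]-10:w[0]+90],(400,400),interpolation=cv2.INTER_CUBIC))
    if n=="side":print([proj(c,[446.2,303,z])+[0,1.8] for z in(164,168,60)])
cv2.imwrite("pics/done.png",np.hstack(out));print(state()[0]["finger_gap"])
E
```

```text
t: 19.75
tool_pos: [446.5, 303.4, 117.3]
orientation: [-0.0, 3.14, 0.001]
force: [-1.5, -0.6, 5.6]
finger_gap: 14.5
grasp_force: 59.5
t: 21.0
tool_pos: [445.7, 303.2, 235.5]
orientation: [0.0, -3.14, 0.001]
force: [-0.1, 0.3, 0.2]
finger_gap: 85.7
grasp_force: 0.0
[array([274.11912518, 319.16646653]), array([274.06645091, 318.02093214]), array([275.38815126, 346.69623223])]
84.92141430928415
```

View pics/done.png

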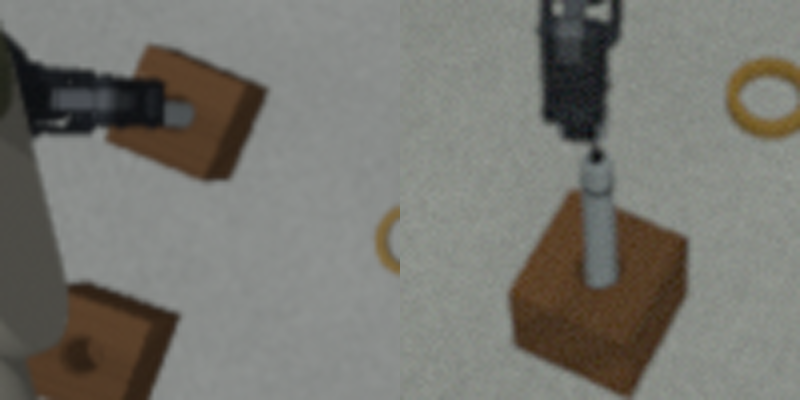

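The penlight stands upright in its stand with the tail at side (274,319), where it was at the start, so it is fully down. It met the bottom with 5.6 N, and the gripper is now clear. Handing in.

```bash
python3 -c "
from rig import bot
print(bot.close_job())"
```

```text
the job is handed in; nothing more can be done
None
```

The job is handed in at about 21 s: I set the turntable coasting at about a turn in 4.6 s, kept the penlight over the brooch for roughly 8 s within about 4 mm by camera estimate, and put it back fully down in its stand.

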